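# Show the mop-frame clamp

### The arm

A 6-joint arm with a two-finger parallel gripper is mounted at the origin on the work surface. World frame = base frame: x ahead of the robot, y to its left, z up, the work surface at z = 0. Lengths are in m, angles in degrees, forces in N, time in s.
With the tool pointing down it reaches from about 0.4 to 0.825 m from the base axis. Payload 7 kg.
Tool frame: the origin (TCP) lies between the finger pads; the fingertips stand 11 mm ahead of it and the grasp point (between the pads) lies 8 mm behind it; z points along the fingers, y is the direction in which the jaws open and shut (so a half turn about z gives the same grasp; the last joint's range is limited). The gripper opens to 88 mm and grips with 3 to 60 N. Pads are 19 mm wide; open, the fingers measure 130 mm over their backs; the gripper's body (78 mm by 193 mm) begins 47 mm behind the grasp point.
Start: joints at [-54.941, 20.546, 0.682, 0, -70.136, -16.507], TCP at [0.215, -0.64, 0.238] pointing down, gripper open.
Joint ranges: [-176.03, 176.03], [-82.01, 121.73], [-58.28, 71.71], [-173.87, 95.51], [-174.79, -0.11], [-173.66, 173.66]. Speed limits (degrees/s): [136.94, 136.94, 172.46, 180, 180, 180].

### API

Orientations are given as [roll, pitch, yaw] about the fixed x, y, z axes, in that order (R = Rz(yaw) Ry(pitch) Rx(roll)).
In Python, from plant import r gives the robot as it stands.
- The arm moves only by the shell command python3 -m inch 'ROWS' [OPENING] [FORCE]. ROWS is JSON, a list of rows, each an object of numbers: "x", "y", "z": the shift along the tool's x, y, z as a fraction of full scale; "yaw": the turn about the tool's z as a fraction of full scale. In form: [{"x": .., "y": .., "z": .., "yaw": ..}, ...]. A call has 1 to 5 rows; each row shifts and turns the pose as measured when the row begins, along the tool's axes as they then stand; what a row does not reach is not made up. Full scale, the value 1, is 0.025 m for a shift and 4 degrees for a turn. A row lasts 1/12 s, in which the tool goes at most 41.7 mm and 7.16 degrees, less where a joint would pass 70% of its speed; a pose out of reach is approached as far as the arm can. A call with a number of a shift or a turn outside -1 to 1 is refused whole. A call with a gripper value outside its range is refused whole. OPENING is the opening, from -1 (shut) to 1 (fully open), set as the call begins (- or left out, the last holds). The fingers move at their own pace and stop on an object; FORCE is the grip in N (left out, the last holds). Time passes only in rows, so rows that do not move let the fingers close. It gives the time, the measured TCP pose, the force and the opening at its end, in the units of the state.
- r.get_state(): the state, without advancing time (a new reading comes with each control period).
- r.capture(name): name is "scene" or "top" or "wrist"; returns (picture, depth): 420x560x3 uint8, red, green, blue; 420x560 float32, m along the optical axis (not along the pixel's ray), 0 where there is no reading.
- r.camera_info(name): a dict with "mtx" (3x3 intrinsics, pixels), "k1" (the pictures are not rectified: a ray, as slopes to the right and down, at radius r is drawn at 1 + k1 r^2 times it, then the intrinsics apply), "pose" (4x4, takes a point from camera to world coordinates). Camera axes: x right, y down, z forward; pixel columns grow to the right and rows downward; lengths in m; the calibration is good to about 2 mm. A picture is of the moment at which its call begins: read the wrist's pose just before it. camera_info takes no time and is no camera call; for the wrist camera it gives the pose at the moment of the call.
- r.close_job(): hands the job in, once; it reports no verdict.
The state is a dict: "time_s": time; "joints": joint angles; "qd": joint speeds; "joint_torque": joint torques, N m; "tcp_pos": TCP position; "eef_rot": TCP orientation; "contact_force": force on the tool from outside, world axes, zero at the start; "moment": the same for the moment, N m; "gripper_width": finger opening in m.
Only numpy, scipy, OpenCV 4.12 (cv2) and the standard library are available. Lean on these libraries where they do the work, as an engineer would, in place of code of your own. Each camera call takes 0.05 s, during which the arm holds its last target. There are 200 camera calls.

### The job

Show the trainees how the blue mop frame lets go of its mop. With the fingertips, point at the ribbed pedal of its free red clamp - the one at the end away from the folded-down black handle socket - from just above it and without touching, staying there for two seconds; then press that pedal right down so that the jaw opens, and finish while still holding it down. Do not lift or shove the frame, and leave the other clamps and everything else on the table alone.

Things in the scene. Friction and masses are not known exactly. Their poses are not given: they have to be found in the camera images.
- blue_free_clamp_pad (a point): middle of the ribbed top of the blue frame's free red pedal, to point at and press; moves with it. The pedal, 54 x 56 mm, is hinged 36 mm from here towards the near frame end and rises from the hinge towards the frame's middle at 0.30 rad at rest. The point is 34 mm above the table at rest, 22 mm when fully down (plate level). Axes: x from hinge to frame middle, y across, z up at rest
- blue_free_clamp (a joint): Free clamp of the blue frame: joint value 0 = at rest (jaw shut), 0.30 rad = pedal fully down on its stop (jaw open); springs back when let go. This is the clamp to show, at the end away from the handle socket. Pressing its pedal at the middle takes about 2 N to start and 6 N fully down, then it meets a hard stop.
- blue_frame: blue flat-mop frame lying loose, any way round, 400 x 100 mm, plate 8 mm thick, 0.6 kg; a red spring clamp at each end, pedal centres 134 mm from the middle. A swivel in the middle (48 mm high) carries a black round handle socket with a yellow collar folded down over one half (ends 98 mm out, up to 58 mm high). Origin: underside, middle; x along it to the socket's end (free clamp at the -x end), z up
- blue_socket_clamp (a joint): Socket-end clamp of the blue frame: joint value 0 = at rest (jaw shut), 0.30 rad = pedal fully down on its stop (jaw open); springs back when let go. Not to be pressed.
- green_frame: green flat-mop frame of the very same build, lying beside the blue one, to be left alone. Origin and axes as for the blue frame
- green_free_clamp (a joint): Free clamp of the green frame: joint value 0 = at rest (jaw shut), 0.30 rad = pedal fully down on its stop (jaw open); springs back when let go. Not to be pressed.
- green_socket_clamp (a joint): Socket-end clamp of the green frame: joint value 0 = at rest (jaw shut), 0.30 rad = pedal fully down on its stop (jaw open); springs back when let go. Not to be pressed.
- spray_bottle: clear spray bottle with a blue trigger head, standing, 75 mm across, 216 mm high; origin: middle of its underside
- blue_adapter: dark blue plastic pole cone, standing, 42 mm across its foot, 56 mm high; origin: middle of its underside
- grey_adapter: grey plastic pole cone, standing, 42 mm across its foot, 56 mm high; origin: middle of its underside
- squeegee: window squeegee lying flat, blade 250 mm wide along its y, 145 mm from the handle end towards its +x, green handle, 27 mm high; origin: underside, at the free end of the handle
- scraper: yellow floor scraper lying flat, 178 mm long, 98 mm wide at its steel blade (+x end), 17 mm high; origin: underside, about its middle
- scrub_brush: green hand scrubbing brush, bristles down, 185 x 62 mm, 52 mm high; origin: middle of its underside
Mind the look-alikes: they are no part of the job. Several things look just like the grey_adapter: the one meant starts farthest to the robot's right.

How it is judged (in metres and radians):
On the way, in this order (a step that is already met when the one before it is completed fails the run):
1. the fingertips have pointed at the free pedal of the blue frame from just above (within 25 mm sideways of its middle, less than about 50 mm over it), touching nothing, for 1.5 s, the pedal unpressed (horizontal distance between the grasp point and blue_free_clamp_pad below 0.025 m and distance between the grasp point and blue_free_clamp_pad below 0.07 m and contact force between each of the arm, the fingers and anything else below 0.1 N and value of joint blue_free_clamp below 0.03 rad), for 1.5 s.
2. the fingertips have pressed that pedal right down (value of joint blue_free_clamp above 0.25 rad and contact force between the fingers and blue_frame above 1 N and horizontal distance between the grasp point and blue_free_clamp_pad below 0.035 m), for 0.3 s.
At the end, for the whole second after the job is handed in: fingertips still hold the blue free pedal down (over 0.25 of 0.30 rad, over 1 N, gripper within 35 mm sideways of its middle); blue frame at rest, both frames within 20 mm of their starts, the other three clamps shut; bystanders within 20 mm of their starts and upright (all of step 2 and distance of each of blue_frame, green_frame from where it was at the start of the episode below 0.02 m and linear speed of blue_frame below 0.02 m/s and value of joint each of blue_socket_clamp, green_free_clamp, green_socket_clamp below 0.1 rad and not (distance of spray_bottle from where it was at the start of the episode above 0.02 m) and not (distance of blue_adapter from where it was at the start of the episode above 0.02 m) and not (distance of grey_adapter from where it was at the start of the episode above 0.02 m) and not (distance of squeegee from where it was at the start of the episode above 0.02 m) and not (distance of scraper from where it was at the start of the episode above 0.02 m) and not (distance of scrub_brush from where it was at the start of the episode above 0.02 m) and not (angle between spray_bottle's own z axis and vertical above 0.3 rad) and not (angle between blue_adapter's own z axis and vertical above 0.3 rad) and not (angle between grey_adapter's own z axis and vertical above 0.3 rad)); the arm keeps its last pose, push and grip.
It fails at once if a mop frame is lifted, carried or shoved more than 20 mm (distance of any of blue_frame, green_frame from where it was at the start of the episode above 0.02 m or height (world z) of any of blue_frame, green_frame above 0.008 m).
It fails at once if another clamp is pressed (value of joint any of blue_socket_clamp, green_free_clamp, green_socket_clamp above 0.1 rad).
It fails at once if a bystander is moved more than 20 mm or knocked over (distance of any of spray_bottle, blue_adapter, grey_adapter, squeegee, scraper, scrub_brush from where it was at the start of the episode above 0.02 m or angle between any of spray_bottle, blue_adapter, grey_adapter's own z axis and vertical above 0.3 rad).
It also fails if it takes over 35 s, if anything falls off the work surface, if the arm or the gripper's body presses on something with over 40 N, if the wrist force passes 120 N, or if a joint passes its speed limit or range.

## Working session

There is one attempt and no reset: what is moved stays moved. The work goes in short steps, Python scripts to look and compute and a shell command to move; the robot and the scene stay as the last step left them, time stands still between calls to the robot, and variables do not carry over. Pictures are saved under pics/ and viewed, about 8 in all and at most 12, crops included, and the job is handed in when it is done.

```bash
mkdir -p pics
cat > h.py <<'E'
import numpy as np, cv2
from plant import r
def snap(n,f):
    ci=r.camera_info(n); im,d=r.capture(n)
    cv2.imwrite('pics/'+f,im[:,:,::-1]); np.savez('pics/'+f+'.npz',im=im,d=d,**{k:np.array(ci[k]) for k in('mtx','k1','pose')})
    return im,d,ci
def ray(ci,u,v):
    M=np.array(ci['mtx']); k=float(ci['k1'])
    p=cv2.undistortPoints(np.array([[[u,v]]],float),M,np.array([k,0,0,0,0.]))[0,0]
    P=np.array(ci['pose']); return P[:3,3],P[:3,:3]@np.array([p[0],p[1],1])
def onplane(ci,u,v,z):
    o,d=ray(ci,u,v); return o+d*(z-o[2])/d[2]
E
python3 - <<'E'
from h import *
snap('top','top1.png'); snap('scene','scene1.png')
print(r.get_state())
E
```

```text
{'time_s': 0.1, 'joints': array([-5.49413924e+01,  2.05873890e+01,  6.40553353e-01, -1.60766438e-02,
       -7.01361715e+01, -1.65080975e+01]), 'qd': array([ 0.05380925, -0.06495576,  0.1704173 , -0.02143246, -0.01451397,
       -0.00847141]), 'joint_torque': array([-8.71877110e-04, -5.84163952e+01,  2.93753922e+01,  7.01546296e+00,
        1.01958291e-02, -6.66019355e-05]), 'tcp_pos': array([ 0.21459939, -0.63955028,  0.23673256]), 'eef_rot': array([ 1.79916120e+02, -9.09746840e-03, -1.61454957e+02]), 'contact_force': array([ 1.23794613, -0.2096293 ,  0.47218878]), 'moment': array([-0.00696144,  0.00407346,  0.02327449]), 'gripper_width': 0.08793766846760273}
```

View pics/top1.png

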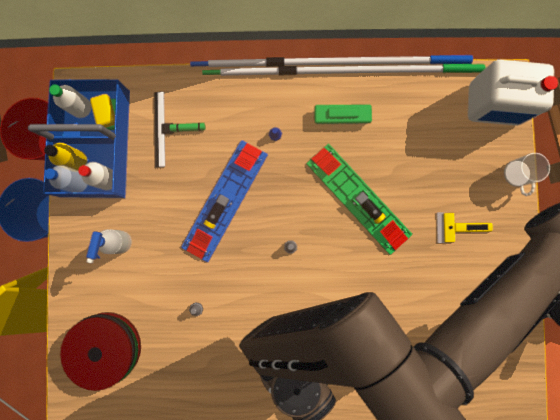

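View pics/scene1.png

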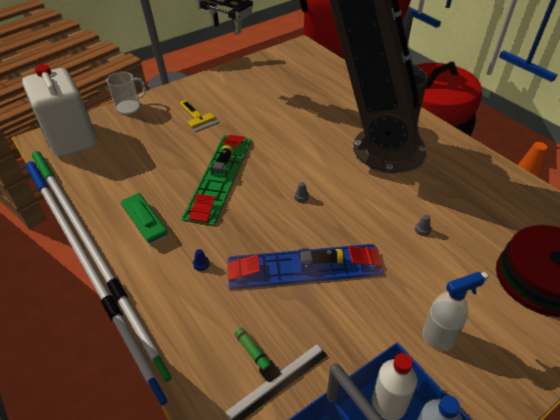

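The top view shows the blue frame's free pedal at about (250,157), with its socket folded towards (200,243). The dark blue cone is near it at (275,133). Next I'll compute positions.

Run:
```python
from h import *
z=np.load('pics/top1.png.npz'); im=z['im']; ci=z
hsv=cv2.cvtColor(im,cv2.COLOR_RGB2HSV)
red=((hsv[...,0]<8)|(hsv[...,0]>172))&(hsv[...,1]>150)&(hsv[...,2]>90)
red[:, :170]=0; red[:, 420:]=0; red[:130]=0; red[270:]=0
n,l,s,c=cv2.connectedComponentsWithStats(red.astype(np.uint8))
for i in range(1,n):
    if s[i,4]>50: print(c[i],s[i,4],onplane(ci,*c[i],0.034))
print('cone',onplane(ci,275,133,.03),'bottle',onplane(ci,110,243,.1),'brush',onplane(ci,343,113,.03),'greycone',onplane(ci,291,246,.03))
print('cam',z['pose'][:3,3])
```

```text
[247.55048077 156.57692308] 416 [0.66017326 0.13862906 0.034     ]
[325.60406091 161.06091371] 394 [ 0.64161935 -0.1091885   0.034     ]
[393.67961165 234.87864078] 412 [ 0.40414899 -0.31780375  0.034     ]
[198.94799054 243.41607565] 423 [0.38681703 0.29403694 0.034     ]
cone [0.73595359 0.05035641 0.03      ] bottle [0.39102233 0.55251704 0.1       ] brush [ 0.79793283 -0.16912798  0.03      ] greycone [0.37454742 0.00501716 0.03      ]
cam [0.37386109 0.01433466 1.52477501]
```

The red blobs include the jaws, so the pad is about (0.64, 0.15), with the frame axis at about -30°. I'll move across at the current height with the gripper nearly shut.

```bash
python3 -m inch '[{"x":-0.5,"y":0.47},{"x":-1,"y":0.94},{"x":-1,"y":0.94},{"x":-1,"y":0.94},{"x":-1,"y":0.94}]' -0.8 20
python3 -m inch '[{"x":-1,"y":0.94},{"x":-1,"y":0.94},{"x":-1,"y":0.94},{"x":-1,"y":0.94},{"x":-1,"y":0.94}]'
python3 -m inch '[{"x":-1,"y":0.94},{"x":-1,"y":0.94},{"x":-1,"y":0.94},{"x":-1,"y":0.94},{"x":-1,"y":0.94}]'
```

```text
validation failed for argument at $[0]...
validation failed for argument at $[0]...
validation failed for argument at $[0]...
```

Each row probably needs all four keys.

```bash
python3 -m inch '[{"x":-0.5,"y":0.47,"z":0,"yaw":0},{"x":-1,"y":0.94,"z":0,"yaw":0},{"x":-1,"y":0.94,"z":0,"yaw":0},{"x":-1,"y":0.94,"z":0,"yaw":0},{"x":-1,"y":0.94,"z":0,"yaw":0}]' -0.8 20
python3 -m inch '[{"x":-1,"y":0.94,"z":0,"yaw":0},{"x":-1,"y":0.94,"z":0,"yaw":0},{"x":-1,"y":0.94,"z":0,"yaw":0},{"x":-1,"y":0.94,"z":0,"yaw":0},{"x":-1,"y":0.94,"z":0,"yaw":0}]'
```

```text
time_s: 0.52
tcp_pos: [0.2857, -0.5027, 0.2316]
eef_rot: [179.5, -0.2, -162.0]
contact_force: [1.0, 0.7, -0.3]
gripper_width: 0.06
time_s: 0.93
tcp_pos: [0.3694, -0.3439, 0.2303]
eef_rot: [179.4, -0.3, -162.1]
contact_force: [0.7, -0.3, 0.8]
gripper_width: 0.0265
```

```bash
python3 -m inch '[{"x":-1,"y":0.94,"z":0,"yaw":0},{"x":-1,"y":0.94,"z":0,"yaw":0},{"x":-1,"y":0.94,"z":0,"yaw":0},{"x":-1,"y":0.94,"z":0,"yaw":0},{"x":-1,"y":0.94,"z":0,"yaw":0}]'
python3 -m inch '[{"x":-1,"y":0.94,"z":0,"yaw":0},{"x":-1,"y":0.94,"z":0,"yaw":0},{"x":-1,"y":0.94,"z":0,"yaw":0},{"x":-1,"y":0.94,"z":0,"yaw":0},{"x":-1,"y":0.94,"z":0,"yaw":0}]'
python3 -m inch '[{"x":-0.5,"y":0.5,"z":0,"yaw":0.5},{"x":0,"y":0,"z":0,"yaw":1},{"x":0,"y":0,"z":0,"yaw":1},{"x":0,"y":0,"z":0,"yaw":1},{"x":0,"y":0,"z":0,"yaw":1}]'
python3 -m inch '[{"x":0,"y":0,"z":0,"yaw":1},{"x":0,"y":0,"z":0,"yaw":1},{"x":0,"y":0,"z":0,"yaw":1},{"x":0,"y":0,"z":0,"yaw":1},{"x":0,"y":0,"z":0,"yaw":1}]'
python3 - <<'E'
from h import *
snap('wrist','w1.png'); print(r.get_state()['joints'])
E
```

```text
time_s: 1.35
tcp_pos: [0.4533, -0.1849, 0.2307]
eef_rot: [179.3, -0.3, -162.1]
contact_force: [0.9, -0.6, 0.1]
gripper_width: 0.009
time_s: 1.77
tcp_pos: [0.5374, -0.0255, 0.2313]
eef_rot: [179.3, -0.3, -162.0]
contact_force: [0.5, -1.0, 0.1]
gripper_width: 0.0089
time_s: 2.18
tcp_pos: [0.5481, -0.001, 0.2286]
eef_rot: [179.4, -0.7, 179.8]
contact_force: [-0.5, -1.0, -0.3]
gripper_width: 0.0086
time_s: 2.6
tcp_pos: [0.5468, -0.0005, 0.2264]
eef_rot: [179.9, -1.1, 158.8]
contact_force: [-0.5, 0.0, 0.5]
gripper_width: 0.0086
[  19.88463222    9.55999562  -15.4481244    -0.92085539  -65.75055019
 -130.97367811]
```

View pics/w1.png

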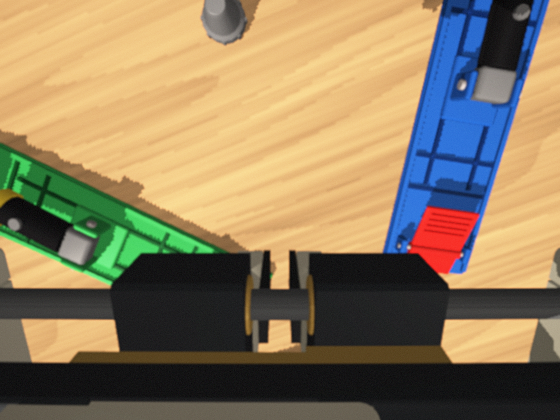

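The wrist view shows the free red pedal at (445,240), with its inner edge from (425,207) to (478,212). I'll locate it from that edge.

Run:
```python
from h import *
z=np.load('pics/w1.png.npz')
a=onplane(z,425,207,.042);b=onplane(z,478,212,.042)
u=np.array([.2734,-.1554,0]);u/=np.linalg.norm(u)
print(a,b,np.linalg.norm(a-b),(a+b)/2+.026*u)
# depth-based: red points
P=z['pose'];hs=cv2.cvtColor(z['im'],cv2.COLOR_RGB2HSV)
m=((hs[...,0]<8)|(hs[...,0]>172))&(hs[...,1]>150)&(hs[...,2]>90)&(z['d']>0)
m[:,:380]=0;m[290:]=0
vs,us=np.nonzero(m)
X=np.array([(lambda o,d:o+d*z['d'][v,uu])(*ray(z,uu,v)) for v,uu in zip(vs,us)])
c=X.mean(0);t=(X-c)@u;w=(X-c)@np.array([-u[1],u[0],0])
print(len(X),c,t.min(),t.max(),w.min(),w.max(),np.polyfit(t,X[:,2],1))
s=(np.array([r.get_state()['tcp_pos']]));print(s)
```

```text
[0.61259275 0.13106957 0.042     ] [0.63734238 0.1803013  0.042     ] 0.055102703441025025 [0.64757134 0.1428375  0.042     ]
2887 [0.65439508 0.14229705 0.03323196] -0.06566130083857731 0.04832773837791464 -0.14804866826758833 0.035383208605896645 [-0.82574874  0.03323196]
[[ 5.46664936e-01 -4.90443580e-04  2.26296615e-01]]
```

```bash
python3 -m inch '[{"x":-0.6,"y":1,"z":0,"yaw":0},{"x":-0.6,"y":1,"z":0,"yaw":0},{"x":-0.6,"y":1,"z":0,"yaw":0},{"x":-0.6,"y":1,"z":0,"yaw":0},{"x":-0.6,"y":1,"z":0,"yaw":0}]'
python3 -m inch '[{"x":-0.6,"y":0.8,"z":0,"yaw":0.5},{"x":-0.3,"y":0.4,"z":0,"yaw":0.5},{"x":0,"y":0,"z":0,"yaw":0.5},{"x":0,"y":0,"z":0,"yaw":0},{"x":0,"y":0,"z":0,"yaw":0}]'
python3 - <<'E'
from h import *
snap('wrist','w2.png'); s=r.get_state();print(s['joints'],s['tcp_pos'],s['eef_rot'])
E
```

```text
time_s: 3.07
tcp_pos: [0.6615, 0.0883, 0.2259]
eef_rot: [179.8, -1.2, 158.7]
contact_force: [0.1, 0.1, 0.8]
gripper_width: 0.0088
time_s: 3.48
tcp_pos: [0.6981, 0.1128, 0.2197]
eef_rot: [-179.8, -1.4, 153.2]
contact_force: [-0.0, -0.0, 1.9]
gripper_width: 0.0091
[  24.38048178   24.88334999    5.39865356   -1.04138908  -71.59198962
 -140.85657585] [0.69786323 0.11268372 0.2197069 ] [-179.78245986   -1.44293557  153.18302223]
```

View pics/w2.png

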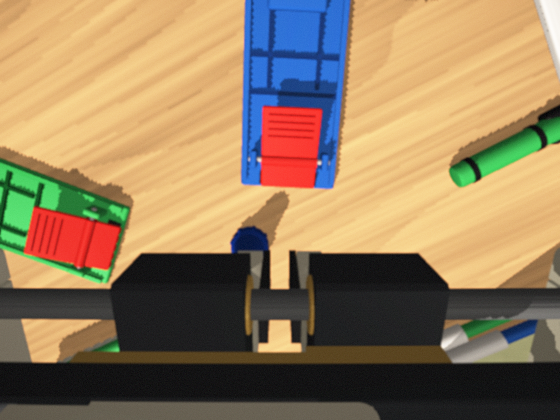

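The free pedal is clear: inner edge (263–321, 107), ribs around y 112–135, hinge pins at (256,160) and (321,162), jaw down to y 187. The frame runs straight along the image's vertical.

Run:
```python
from h import *
z=np.load('pics/w2.png.npz')
f=lambda u,v,h:onplane(z,u,v,h)
# frame axis from plate-edge points at z=.008: left edge/right edge near and far
l=f(244,183,.008),f(249,10,.008); rr=f(332,187,.008),f(350,10,.008)
m0=(l[0]+rr[0])/2;m1=(l[1]+rr[1])/2
u=(m0-m1)[:2];u/=np.linalg.norm(u);print('axis',np.degrees(np.arctan2(u[1],u[0])),'width',np.linalg.norm(l[0]-rr[0]),'end',m0)
e=(f(263,108,.042)+f(321,109,.042))/2; h=(f(256,160,.023)+f(321,162,.023))/2
print('edge',e,'w',np.linalg.norm(f(263,108,.042)-f(321,109,.042)),'hinge',h,'len',np.linalg.norm(e-h))
print('pad from hinge',h[:2]-.036*u,'from edge',e[:2]+.026*u,'from end',m0[:2]-.066*u)
v,uu=120,292; o,d=ray(z,uu,v);print('depth at ribs',o+d*z['d'][v,uu])
```

```text
axis -30.157250995107088 width 0.094164986569217 end [0.69750389 0.12174174 0.008     ]
edge [0.62949883 0.15887725 0.042     ] w 0.05311509526575652 hinge [0.673138  0.1340566 0.023    ] len 0.053679059854231236
pad from hinge [0.6420106 0.1521421] from edge [0.65197973 0.1458155 ] from end [0.640437   0.15489848]
depth at ribs [0.63874119 0.15451578 0.03594815]
```

```bash
python3 -m inch '[{"x":0.9,"y":0.13,"z":0,"yaw":0},{"x":0.9,"y":0.13,"z":0,"yaw":0},{"x":0.9,"y":0.13,"z":0,"yaw":0},{"x":0,"y":0,"z":0,"yaw":0.8},{"x":0,"y":0,"z":0.6,"yaw":0}]'
python3 -m inch '[{"x":0,"y":0,"z":0.8,"yaw":0},{"x":0,"y":0,"z":0.8,"yaw":0},{"x":0,"y":0,"z":0.8,"yaw":0},{"x":0,"y":0,"z":0.4,"yaw":0},{"x":0,"y":0,"z":0,"yaw":0}]'
python3 -c "
from h import *
s=r.get_state();print(s['tcp_pos'],s['eef_rot'],s['joints'])"
```

```text
time_s: 3.95
tcp_pos: [0.639, 0.1507, 0.2092]
eef_rot: [-179.9, -1.3, 150.2]
contact_force: [0.5, 1.1, 0.3]
gripper_width: 0.0085
time_s: 4.37
tcp_pos: [0.6343, 0.1501, 0.1389]
eef_rot: [179.9, -1.2, 150.6]
contact_force: [-0.7, -0.6, -0.6]
gripper_width: 0.0085
[0.63430915 0.1501435  0.13894741] [179.91077072  -1.20156828 150.61361788] [  29.79133343   23.07462004   -8.50446198   -1.25759771  -58.96610239
 -148.52515691]
```

```bash
python3 -m inch '[{"x":-0.3,"y":0.25,"z":0.6,"yaw":0},{"x":0,"y":0,"z":0.8,"yaw":0},{"x":0,"y":0,"z":0.6,"yaw":0},{"x":0,"y":0,"z":0.4,"yaw":0},{"x":0,"y":0,"z":0,"yaw":0}]'
python3 - <<'E'
from h import *
s=r.get_state();print(s['tcp_pos'],s['eef_rot'])
snap('scene','s2.png');im,_,_=snap('wrist','w3.png')
a=cv2.imread('pics/s2.png')[170:330,180:440]
cv2.imwrite('pics/c.png',np.vstack([cv2.resize(a,(560,345)),cv2.imread('pics/w3.png')[130:350]]))
E
```

```text
time_s: 4.78
tcp_pos: [0.6456, 0.1523, 0.0829]
eef_rot: [179.6, -0.9, 150.8]
contact_force: [-0.0, -0.4, -0.2]
gripper_width: 0.0088
[0.64556689 0.15229577 0.08288187] [179.61668856  -0.91768427 150.83333546]
```

View pics/c.png

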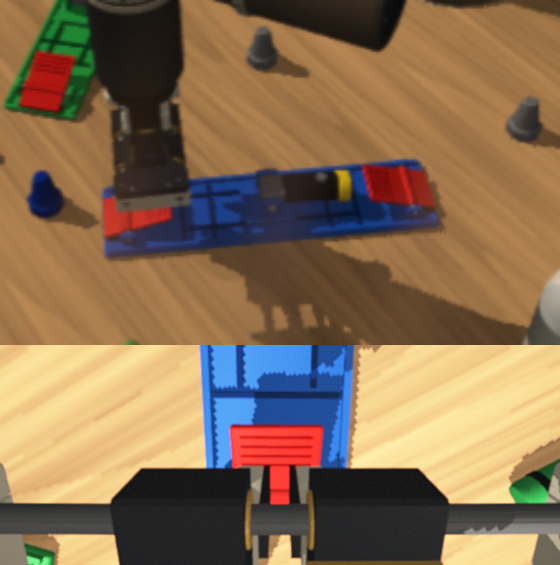

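The fingers are centred over the pedal, about 40 mm above it. I'll go slightly lower and hold.

```bash
python3 -m inch '[{"x":0.1,"y":0,"z":0.3,"yaw":0},{"x":0,"y":0,"z":0,"yaw":0},{"x":0,"y":0,"z":0,"yaw":0},{"x":0,"y":0,"z":0,"yaw":0},{"x":0,"y":0,"z":0,"yaw":0}]'
python3 -m inch '[{"x":0,"y":0,"z":0,"yaw":0},{"x":0,"y":0,"z":0,"yaw":0},{"x":0,"y":0,"z":0,"yaw":0},{"x":0,"y":0,"z":0,"yaw":0},{"x":0,"y":0,"z":0,"yaw":0}]'
```

```text
time_s: 5.3
tcp_pos: [0.6463, 0.1551, 0.0815]
eef_rot: [179.2, -0.6, 150.9]
contact_force: [-0.1, -0.6, -0.1]
gripper_width: 0.0085
time_s: 5.72
tcp_pos: [0.6467, 0.1553, 0.0825]
eef_rot: [179.2, -0.5, 150.9]
contact_force: [0.0, -0.1, -0.5]
gripper_width: 0.0089
```

```bash
python3 -m inch '[{"x":0.1,"y":-0.2,"z":0.3,"yaw":0},{"x":0,"y":0,"z":0.1,"yaw":0},{"x":0,"y":0,"z":0,"yaw":0},{"x":0,"y":0,"z":0,"yaw":0},{"x":0,"y":0,"z":0,"yaw":0}]'
for i in 1 2 3 4 5; do python3 -m inch '[{"x":0,"y":0,"z":0,"yaw":0},{"x":0,"y":0,"z":0,"yaw":0},{"x":0,"y":0,"z":0,"yaw":0},{"x":0,"y":0,"z":0,"yaw":0},{"x":0,"y":0,"z":0,"yaw":0}]'; done
```

```text
time_s: 6.13
tcp_pos: [0.641, 0.1516, 0.0707]
eef_rot: [179.2, -0.6, 150.9]
contact_force: [0.2, -0.4, -0.4]
gripper_width: 0.0086
time_s: 6.55
tcp_pos: [0.6414, 0.1518, 0.0709]
eef_rot: [179.2, -0.6, 150.9]
contact_force: [-0.3, 1.4, 0.1]
gripper_width: 0.0088
time_s: 6.97
tcp_pos: [0.6415, 0.1519, 0.0712]
eef_rot: [179.2, -0.5, 150.9]
contact_force: [0.2, 0.5, -0.0]
gripper_width: 0.0086
time_s: 7.38
tcp_pos: [0.6415, 0.1519, 0.0712]
eef_rot: [179.2, -0.5, 150.9]
contact_force: [0.6, -0.2, 0.0]
gripper_width: 0.0086
time_s: 7.8
tcp_pos: [0.6415, 0.1519, 0.0712]
eef_rot: [179.2, -0.5, 150.9]
contact_force: [0.7, -0.6, 0.1]
gripper_width: 0.0087
time_s: 8.22
tcp_pos: [0.6415, 0.1519, 0.0711]
eef_rot: [179.2, -0.5, 150.9]
contact_force: [-0.0, -0.2, -0.1]
gripper_width: 0.0091
```

The hold is done: over 2 s, and well centred. Now I'll descend and press.

```bash
python3 -m inch '[{"x":0,"y":0,"z":0.3,"yaw":0},{"x":0,"y":0,"z":0.3,"yaw":0},{"x":0,"y":0,"z":0.2,"yaw":0},{"x":0,"y":0,"z":0,"yaw":0}]'
python3 -m inch '[{"x":0,"y":0,"z":0.2,"yaw":0},{"x":0,"y":0,"z":0.1,"yaw":0},{"x":0,"y":0,"z":0,"yaw":0}]'
```

```text
time_s: 8.55
tcp_pos: [0.6414, 0.1523, 0.0491]
eef_rot: [179.2, -0.5, 150.9]
contact_force: [-0.0, 0.5, 0.4]
gripper_width: 0.0086
time_s: 8.8
tcp_pos: [0.6413, 0.1527, 0.0406]
eef_rot: [179.2, -0.6, 150.9]
contact_force: [0.3, 1.0, 2.6]
gripper_width: 0.0087
```

```bash
python3 -m inch '[{"x":0,"y":0,"z":0.2,"yaw":0},{"x":0,"y":0,"z":0.1,"yaw":0}]'
python3 -m inch '[{"x":0,"y":0,"z":0.1,"yaw":0}]'
```

```text
time_s: 8.97
tcp_pos: [0.6415, 0.1531, 0.0339]
eef_rot: [179.2, -0.5, 151.0]
contact_force: [-4.4, 1.0, 6.8]
gripper_width: 0.0083
time_s: 9.05
tcp_pos: [0.6415, 0.1532, 0.033]
eef_rot: [179.2, -0.5, 151.0]
contact_force: [-12.4, 0.8, 34.5]
gripper_width: 0.0088
```

```bash
python3 -m inch '[{"x":0,"y":0,"z":0.02,"yaw":0},{"x":0,"y":0,"z":0.02,"yaw":0}]'
python3 -m inch '[{"x":0,"y":0,"z":0.02,"yaw":0},{"x":0,"y":0,"z":0.02,"yaw":0},{"x":0,"y":0,"z":0.02,"yaw":0},{"x":0,"y":0,"z":0.02,"yaw":0}]'
```

```text
time_s: 9.22
tcp_pos: [0.6414, 0.1531, 0.0346]
eef_rot: [179.2, -0.5, 151.1]
contact_force: [-1.7, 0.1, 5.0]
gripper_width: 0.0088
time_s: 9.55
tcp_pos: [0.6415, 0.1531, 0.0351]
eef_rot: [179.1, -0.4, 151.1]
contact_force: [-2.9, 0.8, 5.7]
gripper_width: 0.0089
```

```bash
python3 -m inch '[{"x":0,"y":0,"z":0.1,"yaw":0},{"x":0,"y":0,"z":0.07,"yaw":0},{"x":0,"y":0,"z":0.07,"yaw":0},{"x":0,"y":0,"z":0.07,"yaw":0}]'
python3 -m inch '[{"x":0,"y":0,"z":0.07,"yaw":0},{"x":0,"y":0,"z":0.07,"yaw":0},{"x":0,"y":0,"z":0.07,"yaw":0},{"x":0,"y":0,"z":0.07,"yaw":0},{"x":0,"y":0,"z":0.07,"yaw":0}]'
python3 - <<'E'
from h import *
snap('wrist','w4.png');snap('scene','s4.png');snap('top','t4.png')
for i in range(3):
    s=r.get_state();print(s['time_s'],s['tcp_pos'],s['contact_force'],s['gripper_width']); r.capture('top')
a=cv2.imread('pics/s4.png')[170:330,180:440]
cv2.imwrite('pics/c4.png',np.vstack([cv2.resize(a,(560,345)),cv2.imread('pics/w4.png')[130:350]]))
E
```

```text
time_s: 9.88
tcp_pos: [0.6415, 0.1532, 0.0336]
eef_rot: [179.1, -0.3, 151.2]
contact_force: [-7.3, -0.7, 16.8]
gripper_width: 0.0088
time_s: 10.3
tcp_pos: [0.6414, 0.1532, 0.0335]
eef_rot: [179.1, -0.2, 151.4]
contact_force: [-8.4, 0.6, 18.1]
gripper_width: 0.0087
10.45 [0.64143587 0.15318497 0.03353656] [-6.52615203  0.18458848 15.88629057] 0.008515034340927048
10.5 [0.64143666 0.15314008 0.03352517] [-8.44857225 -0.20542322 16.59494136] 0.008754706838921138
10.55 [0.64143046 0.15317511 0.03353551] [-7.37469749  0.70907351 17.79730747] 0.00870560810158621
```

View pics/c4.png

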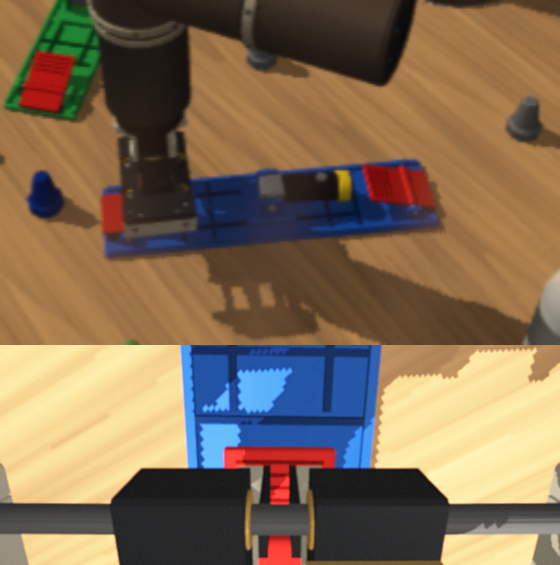

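The pedal is level under the fingertips. The push is steady at about 17 N, well above the 6 N needed, so the pedal is on its stop. The frame is at the same pixels as before, so I'm handing in.

```bash
python3 -c "
from h import *
r.close_job(); s=r.get_state(); print(s['time_s'],s['tcp_pos'],s['contact_force'])"
```

```text
the job is handed in; nothing more can be done
the job is handed in; nothing more can be done
```

I pointed at the blue frame's free pedal, pressed it right down and handed the job in at about 10.6 s, still holding it. The hand-in reports no verdict.

- **Pointing:** The fingertips stayed about 26 mm above the pad for just over 2 s, within a few millimetres sideways by my estimate. The force reading showed only sensor noise. Three estimates of the pad position differed by about 5 mm, and I used a middle one.
- **Pressing:** The force jumped to about 34 N when the pedal reached its stop. While I adjusted the hold it dropped to about 5 N and the tool rose about 2 mm, so I pushed down again. At the end it held steady at about 17 N with the TCP at z = 33.5 mm, which puts the fingertips at the height of the fully pressed pad. There was also a sideways reading of about 7–8 N.
- **Surroundings:** In the last scene picture, the blue frame is at the same pixels as before the press. The green frame, blue cone and grey cones in that crop had not moved either. I did not check the squeegee, scraper or brush again; the arm stayed well clear of them. The joint angle could not be read directly, so the "fully down" result rests on the height and force readings.

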